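# Hold a column against the sprung stop for tightening

## Task

Pick up the longer of the two loose steel columns, lay it in the two troughs of the holding fixture and slide it end-on against the sprung stop pin until the pin is about half way in (the groove round the pin just enters the bushing; about 9 N), never pushing the pin right home. Finish while still holding the column pressed there, steady, so that a colleague can tighten its end fitting: do not let go. Leave the short column, the wrench and the beaker where they are.

Things in the scene. Friction and masses are not known exactly. Their poses are not given: they have to be found in the camera images.
- long_column_center (a point): centre of the longer loose column, a straight steel column lying on the bench: 178 mm long along the point's y, ends alike (either may meet the stop); tube 12 mm diameter, 20 x 17 mm hex fittings from 68 to 82 mm either side of centre, 11.6 mm stubs from there to 89 mm. Centre 8.5 mm above its underside. About 0.09 kg; grasp across the tube.
- short_column_center (a point): centre of the shorter column, 128 mm long along the point's y axis, tube 10 mm, otherwise alike; leave it alone. It may lie nearer the robot or farther than the long one.
- wrench: flat open-end wrench, 149 x 25 x 6 mm, lying on the bench along its y axis; origin under its middle; leave it alone
- beaker: small clear beaker, 45 mm diameter, 58 mm high, standing; origin under its middle; leave it alone
- trough_mid (a point): fixed point midway between the fixture's two white troughs, at their floors' height (30 mm above the bench); y runs along the troughs towards the stop pin, z up. The troughs reach from 46 to 100 mm either side along y (92 mm gap between them for the fingers). A column laid in them has its hex fittings on the floors and its centre 8.5 mm above this point.
- stop_pad (a point): centre of the flat round face (18 mm diameter) of the sprung stop pin, facing the troughs; moves with the pin. With the pin out it is 102 mm from trough_mid along y, 8.5 mm above the trough floors. The pin's groove lies 20.5 to 23.5 mm behind this face; the bushing's face stands 32 mm behind it when the pin is out.
- stop_pin (a joint): how far the stop pin is pushed in, m: 0 out (as at the start), 0.02 right home; it moves along +y of trough_mid. Its spring pushes back with 3 N at 0, 9 N half way at 0.010 and 15 N at 0.02 (0.6 N per mm).
- fixture: the holding fixture, fixed to the bench; origin on the bench under trough_mid, same axes. Aluminium base plate 90 x 295 mm, top at z 8 mm. Troughs: flat floor 25 mm wide, walls upright for 6 mm, then flared at 45 degrees to a mouth about 44 mm wide, 16 mm above the floor. Spring housing: 44 mm wide, 62 mm high, from y 137 to 173 mm.

How it is judged:
By the outcome, as a careful person would: the job done as asked, in the order asked, and still so for the second after the job is handed in, while the arm keeps its last pose, push and grip.
It also fails if it takes over 42 s, if anything falls off the work surface, if the arm or the gripper's body presses on something with over 40 N, if the wrist force passes 120 N, or if a joint passes its speed limit or range.

## Robot

A 6-joint arm with a two-finger parallel gripper is mounted at the origin on a cart in front of the work surface, level with it; the furniture and walls round the work are solid. World frame = base frame: x ahead of the robot, y to its left, z up, the work surface at z = 0. Lengths are in mm, angles in rad, forces in N, time in s.
With the tool pointing down it reaches from about 275 to 750 mm from the base axis. Payload 10.2 kg.
Tool frame: the origin (TCP) lies between the finger pads; the fingertips stand 17 mm ahead of it and the grasp point (between the pads) lies 2 mm behind it (tips_ahead is the distance from the TCP to the fingertips, in mm); z points along the fingers, y is the line along which they close (so a half turn about z gives the same grasp; the last joint's range is limited). The gripper opens to 85 mm and grips with 20 to 120 N. Pads are 22 mm wide; open, the fingers measure 114 mm over their backs; the gripper's body (76 mm by 85 mm) begins 54 mm behind the grasp point. The pads swing forward as they close: fully open they stand 13 mm farther back than shut.
Start: joints at [-1.368, 0.313, 1.498, -0, 1.331, -0.223], TCP at [216.839, -478.134, 248.294] pointing down, gripper open.
Joint ranges: [-2.94, 2.94], [-0.97, 2.17], [0.19, 2.56], [-1.23, 4.37], [0.02, 3.11], [-2.88, 2.88]. Speed limits (rad/s): [2.39, 2.39, 3.01, 3.14, 3.14, 3.14].

## Interface

Orientations are given as a unit quaternion [w, x, y, z].
In Python, from rig import sense, capture, finish_job, boxes_of, tips_ahead gives the robot as it stands.
- The arm moves only by the tool drive_tool, never from a script. Its argument "commands" is text: rows parted by semicolons, each of 7 numbers parted by spaces: the shift along the world's x, y, z in units of 0.1 m (1.0 is 0.1 m), then the turn, a rotation vector about the world's x, y, z in units of pi/4 rad (1.0 is pi/4 rad), then the opening in per cent of the stroke, from 0 (shut) to 100 (fully open). A call has 1 to 20 rows; each row shifts and turns the commanded pose from where the row before left it; what a row does not reach is not made up. A row lasts 1/12 s, in which the tool goes at most 41.7 mm and 7.16 degrees, less where a joint would pass 70% of its speed; a pose out of reach is approached as far as the arm can. A call with a number of a shift or a turn outside -1 to 1 is refused whole. A call with a gripper value outside its range is refused whole. The fingers move at their own pace and stop on an object; "force" is the grip in N (left out, the last holds). Time passes only in rows, so rows that do not move let the fingers close. It gives the time, the measured TCP pose, the force, the opening and the grip force at its end, in the units of the state.
- sense(): the state, without advancing time (a new reading comes with each control period).
- capture(name): name is "scene" or "top" or "wrist"; returns a dict with "pixels" (400x640x3 uint8, blue, green, red), "fov_y" (degrees; the focal length in pixels is half the picture's height over the tangent of half this angle, whatever the lens; pixels are square), "cx", "cy" (the principal point, pixels), "position" and "attitude" of the camera in the world; the wrist camera has in their place "tool_from_camera" (4x4, takes a point from camera to tool coordinates, whose origin is the TCP and whose axes are the flange's). Camera axes: x right, y down, z forward; pixel columns grow to the right and rows downward; lengths in mm; the calibration is good to about 2 mm. A picture is of the moment at which its call begins: read the wrist's pose just before it. There is no depth.
- finish_job(): hands the job in; it is judged then, once.
Trained networks look in a picture, given as the dict that the camera call returned (one of the last four; its "shot" number tells which), for a name from the list of things; names that differ only in an ending like _2 or _b are one class to them, and where a whole thing is asked for, a point or a joint stands for the part that bears it (a point fixed in the world has none). Each returns a list of dicts, best first, with "confidence" (0 to 1); they miss things now and then, are a little off and sometimes report something else, mostly with a low value. They report only what shows in the picture. A call takes as long as a camera call.
- boxes_of(picture, name): "position" ([column, row] in pixels, amid what is visible of it).
The state is a dict: "time_s": time; "joints": joint angles; "dq": joint speeds; "tau": joint torques, N m; "eef_pos": TCP position; "ee_rot": TCP orientation; "force": force on the tool from outside, world axes, zero at the start; "wrist_torque": the same for the moment, N m; "grip_width": opening from 0.0 (shut) to 1.0 (fully open); "grip_force": force on a finger pad.
Only numpy, scipy, OpenCV 4.12 (cv2) and the standard library are available. Lean on these libraries where they do the work, as an engineer would, in place of code of your own. Each camera call takes 0.05 s, during which the arm holds its last target. There are 200 camera calls.

## Working session

There is one attempt and no reset: what is moved stays moved. The work goes in short steps, Python scripts to look and compute and a tool call to move; the robot and the scene stay as the last step left them, time stands still between calls to the robot, and variables do not carry over. Pictures are saved under pics/ and viewed, at most 11 in all, crops included, and the job is handed in when it is done.

Besides the shell and the picture viewer there is one more tool, called after "Emit:" in YAML: its name, and indented under it one key for each argument. drive_tool: Moves the arm, as the interface text tells. Shifts and turns lie within -1 to 1; 1 stands for 0.1 m of shift or pi/4 rad of turn. Its arguments: {"type":"object","properties":{"commands":{"type":"string"},"force":{"type":"number"}},"required":["commands"]}

```bash
mkdir -p pics; cat > h.py <<'E'
import numpy as np, cv2
from scipy.spatial.transform import Rotation as R
from rig import sense, capture, finish_job, boxes_of, tips_ahead
def q2R(q): q=np.array(q,float); return R.from_quat([q[1],q[2],q[3],q[0]]).as_matrix()
def campose(p,s=None):
    if 'tool_from_camera' in p:
        T=np.array(p['tool_from_camera']); Rt=q2R(s['ee_rot'])
        return Rt@T[:3,:3], Rt@T[:3,3]+np.array(s['eef_pos'])
    a=np.array(p['attitude'],float)
    return (q2R(a) if a.size==4 else a.reshape(3,3)), np.array(p['position'])
def foc(p): return p['pixels'].shape[0]/2/np.tan(np.radians(p['fov_y'])/2)
def onz(p,uv,z,s=None):
    Rc,c=campose(p,s); f=foc(p)
    d=Rc@np.array([(uv[0]-p['cx'])/f,(uv[1]-p['cy'])/f,1]); return c+d*(z-c[2])/d[2]
def proj(p,X,s=None):
    Rc,c=campose(p,s); f=foc(p); v=Rc.T@(np.array(X)-c); return np.array([p['cx']+f*v[0]/v[2],p['cy']+f*v[1]/v[2]])
E
python3 - <<'E'
from h import *
print(sense(), tips_ahead)
for n in('top','scene'):
    p=capture(n); cv2.imwrite(f'pics/{n}0.png',p['pixels'])
    print({k:v for k,v in p.items() if k!='pixels'})
    for nm,z in(('long_column_center',8.5),('short_column_center',8.5),('wrench',3),('beaker',29),('fixture',8),('stop_pad',38.5),('trough_mid',30)):
        for b in boxes_of(p,nm)[:3]: print(n,nm,b['confidence'],np.round(b['position']),onz(p,b['position'],z).round())
E
```

```text
{'time_s': 0.0, 'joints': array([-1.36842056e+00,  3.13439211e-01,  1.49843659e+00,  1.93002326e-05,
        1.33097835e+00, -2.23388295e-01]), 'dq': array([ 1.75404729e-03,  1.31029770e-03, -8.00149007e-05, -9.66642473e-04,
       -7.51253834e-04, -1.02987047e-03]), 'tau': array([-1.37299830e-03, -4.12263393e+01, -2.59742725e+01, -2.64658074e-04,
        4.10016553e-03,  4.29842282e-05]), 'eef_pos': array([ 216.78511843, -477.89954234,  247.74076271]), 'ee_rot': array([-6.30613363e-04,  9.77426356e-01,  2.11275459e-01,  1.59986447e-05]), 'force': array([ 0.19944325,  0.73036658, -0.68002802]), 'wrist_torque': array([-0.0296572 , -0.04426906, -0.01316806]), 'grip_force': 0.0, 'grip_width': 0.9984882874050868} 17.0
{'fov_y': 48.32615312832647, 'cx': 325.2053938222761, 'cy': 209.3757387127994, 'position': array([ 287.70731446,    5.25448994, 1018.66086446]), 'attitude': array([ 0.0619425 , -0.70347944,  0.70484474, -0.0668857 ]), 'shot': 1}
top long_column_center 0.61 [424. 231.] [ 423. -229.    8.]
top short_column_center 0.59 [423. 178.] [ 548. -231.    8.]
top wrench 0.69 [301. 255.] [370.  54.   3.]
top beaker 0.57 [182. 257.] [364. 314.  29.]
top fixture 0.74 [294. 201.] [493.  71.   8.]
top stop_pad 0.4 [331. 201.] [488. -15.  38.]
top trough_mid 0.95 [292. 201.] [489.  74.  30.]
{'fov_y': 42.9216779222626, 'cx': 316.01410129002994, 'cy': 209.4443228073598, 'position': array([-321.45517409,  761.95445233,  636.08757343]), 'attitude': array([ 0.2079502 , -0.32664793,  0.78960577, -0.47600481]), 'shot': 2}
scene long_column_center 0.74 [317. 211.] [540. -72.   8.]
scene wrench 0.69 [325. 260.] [366.  74.   3.]
scene beaker 0.97 [241. 293.] [373. 304.  29.]
scene fixture 0.78 [292. 238.] [488.  66.   8.]
scene stop_pad 0.6 [314. 211.] [505. -27.  38.]
scene trough_mid 0.65 [292. 236.] [464.  85.  30.]
scene trough_mid 0.56 [322. 259.] [344. 107.  30.]
```

```bash
python3 - <<'E'
import cv2
a=cv2.imread('pics/top0.png')
cv2.imwrite('pics/t1.png',cv2.resize(a[140:300,160:480],None,fx=2.5,fy=2.5,interpolation=cv2.INTER_CUBIC))
E
```

```text
(no output)
```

View pics/t1.png

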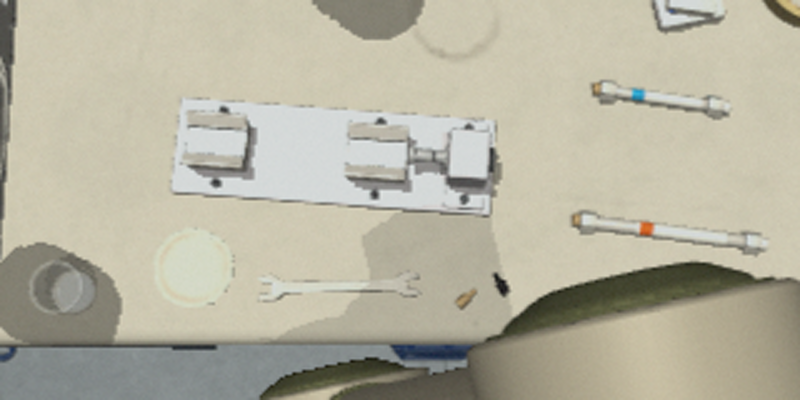

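View pics/scene0.png

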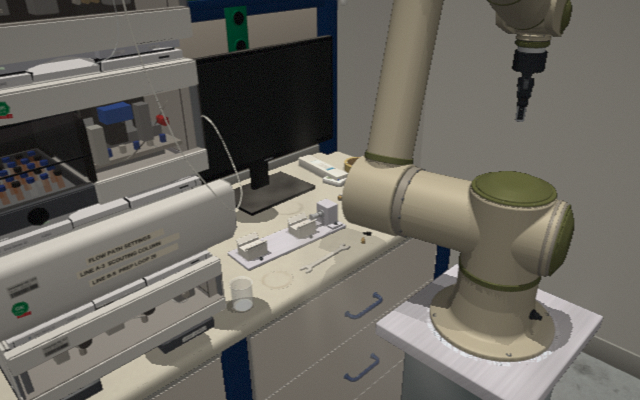

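The top view shows the orange-banded long column (crop 572,220 to 768,242), nearer the robot. The blue-banded short one lies farther away. The fixture's stop is at its right end, towards −y (pad about 412,156), and the wrench and beaker are clear in front. The scene view shows the same fixture, with nothing tall near the columns.

```bash
python3 - <<'E'
from h import *
p=capture('top')
f=lambda u,v,z: onz(p,(160+u/2.5,140+v/2.5),z)
a,b=f(572,220,8.5),f(768,242,8.5); d=b-a
print('long',a,b,np.linalg.norm(d),(a+b)/2,np.degrees(np.arctan2(d[1],d[0])))
a,b=f(590,88,8.5),f(731,107,8.5); print('short',np.linalg.norm(b-a))
# base plate corners
c=[f(*x,8) for x in((181,98),(495,120),(490,215),(173,192))]
print(np.round(c)); print([np.linalg.norm(c[i]-c[i-1]) for i in range(4)])
d=(c[1]+c[2]-c[0]-c[3]); print('fix ang',np.degrees(np.arctan2(d[1],d[0])))
t1,t2=f(213,141,36),f(378,154,36); d=t2-t1;print('troughs',t1,t2,np.linalg.norm(d),(t1+t2)/2,np.degrees(np.arctan2(d[1],d[0])))
s=sense();print(s['joints'],s['eef_pos'],np.array(capture('wrist')['tool_from_camera']).round(2))
E
```

```text
long [ 430.53431605 -147.5327631     8.5       ] [ 409.9718813  -326.15397955    8.5       ] 179.80086955217328 [ 420.25309867 -236.84337132    8.5       ] -96.56684286870096
short 132.52927495407502
[[546. 214.   8.]
 [525. -79.   8.]
 [435. -73.   8.]
 [457. 218.   8.]]
[np.float64(88.95389042268312), np.float64(293.39937413078525), np.float64(89.50490350776924), np.float64(291.6412555081531)]
fix ang -94.22579037369474
troughs [498.93517828 178.13285121  36.        ] [486.8185863   29.56611917  36.        ] 149.06000694897585 [492.87688229 103.84948519  36.        ] -94.66252754320045
[-1.36838641e+00  3.12861516e-01  1.49767606e+00  2.23687996e-06
  1.33100345e+00 -2.23397983e-01] [ 216.84763112 -478.13689054  248.32289858] [[   0.     -0.95   -0.31   80.97]
 [   1.      0.     -0.     -1.18]
 [   0.     -0.31    0.95 -125.35]
 [   0.      0.      0.      1.  ]]
```

Emit:
drive_tool:
  commands: ".2 .24 -.05 0 0 .131 100;.2 .24 -.05 0 0 .131 100;.2 .24 -.05 0 0 .131 100;.2 .24 -.05 0 0 .131 100;.2 .24 -.05 0 0 .131 100;.2 .24 -.05 0 0 .131 100;.2 .24 -.05 0 0 .131 100;.2 .24 -.05 0 0 .131 100;.2 .24 -.05 0 0 .131 100;.2 .24 -.05 0 0 .131 100;0 0 0 0 0 0 100;0 0 0 0 0 0 100"
  force: 40

```text
time_s: 1.9
eef_pos: [417.4, -237.2, 198.2]
ee_rot: [-0.0, 0.746, 0.666, -0.0]
force: [0.3, -0.5, 0.3]
grip_width: 1.001
grip_force: 0.0
```

```bash
python3 - <<'E'
from h import *
s=sense(); p=capture('wrist'); cv2.imwrite('pics/w1.png',p['pixels'])
print(s['eef_pos'],s['ee_rot'],p['fov_y'],p['cx'],p['cy'])
Rt=q2R(s['ee_rot']); print(Rt.round(4), np.degrees(np.arctan2(Rt[1,0],Rt[0,0])))
for b in boxes_of(p,'long_column_center')[:3]: print(b, onz(p,b['position'],8.5,s))
E
```

```text
[ 417.36495026 -237.17574402  198.15151168] [-1.62692742e-04  7.46223373e-01  6.65695612e-01 -6.11973205e-05] 71.800485744318 319.65392094913744 201.63083337887227
[[ 1.137e-01  9.935e-01 -3.000e-04]
 [ 9.935e-01 -1.137e-01  2.000e-04]
 [ 1.000e-04 -3.000e-04 -1.000e+00]] 83.47142635052066
{'position': [320.9, 169.9], 'confidence': 0.58} [ 420.04970107 -220.75918369    8.5       ]
```

View pics/w1.png

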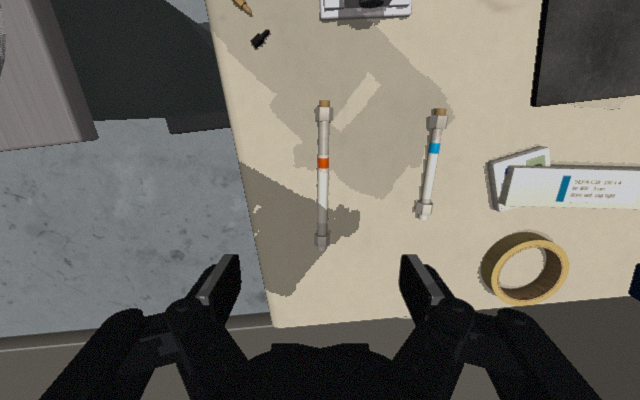

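The wrist view shows the long column upright in the picture, from about (324,100) to (321,247), with the orange band at (323,163). The short one is to its right. I'll work out both ends.

```bash
python3 - <<'E'
from h import *
s=sense(); p=capture('wrist')
im=p['pixels']; cv2.imwrite('pics/w2.png',cv2.resize(im[90:260,290:360],None,fx=3.5,fy=3.5,interpolation=cv2.INTER_CUBIC))
for z in (8.5,):
  a,b=onz(p,(324.5,100),z,s),onz(p,(321.5,248),z,s); d=a-b
  print(a,b,np.linalg.norm(d),(a+b)/2,np.degrees(np.arctan2(d[1],d[0])))
E
```

```text
[ 432.04188702 -147.36083597    8.5       ] [ 408.54323845 -322.62727524    8.5       ] 176.8347002666436 [ 420.29256273 -234.99405561    8.5       ] 82.36367258051351
```

View pics/w2.png

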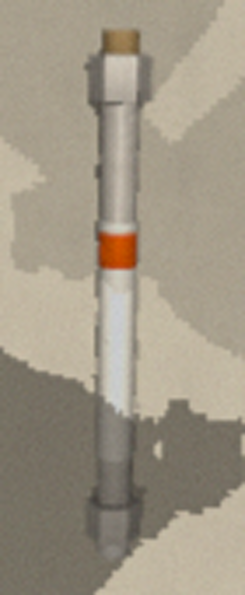

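Emit:
drive_tool:
  commands: ".02 .05 -.2 0 0 -.016 60;.02 .04 -.2 0 0 0 60;0 0 -.2 0 0 0 60;0 0 -.2 0 0 0 60;0 0 -.2 0 0 0 60;0 0 -.2 0 0 0 60;0 0 -.2 0 0 0 60;0 0 -.2 0 0 0 60;0 0 -.12 0 0 0 60;0 0 -.07 0 0 0 60;0 0 0 0 0 0 60;0 0 0 0 0 0 60"

```text
time_s: 3.05
eef_pos: [420.8, -229.8, 19.7]
ee_rot: [0.0, 0.752, 0.66, 0.0]
force: [0.1, 0.2, -0.7]
grip_width: 0.599
grip_force: 0.0
```

```bash
python3 - <<'E'
from h import *
s=sense(); p=capture('wrist'); cv2.imwrite('pics/w3.png',p['pixels']); print(s['eef_pos'],s['force'])
E
```

```text
[ 420.79784038 -229.80722103   19.72003976] [ 0.07213713  0.16573858 -0.71817111]
```

View pics/w3.png

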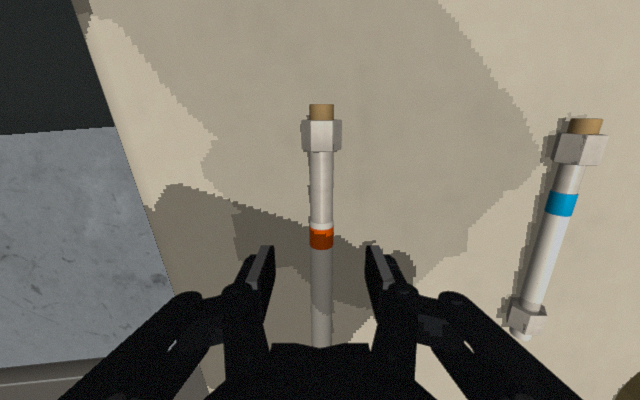

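The column lies centred between the open fingers and parallel to the pads (column 321 px, fingertips at 262 and 377). Closing now.

Emit:
drive_tool:
  commands: "0 0 -.01 0 0 0 40;0 0 0 0 0 0 20;0 0 0 0 0 0 0;0 0 0 0 0 0 0;0 0 0 0 0 0 0;0 0 0 0 0 0 0;0 0 0 0 0 0 0;0 0 0 0 0 0 0;0 0 0 0 0 0 0;0 0 0 0 0 0 0"
  force: 60

```text
time_s: 3.93
eef_pos: [421.0, -229.3, 18.9]
ee_rot: [0.0, 0.751, 0.66, -0.0]
force: [-2.1, 1.1, 5.2]
grip_width: 0.108
grip_force: 58.6
```

Emit:
drive_tool:
  commands: "0 0 .1 0 0 0 0;0 0 .2 0 0 0 0;0 0 .2 0 0 0 0;0 0 .2 0 0 0 0;0 0 .2 0 0 0 0;0 0 .2 0 0 0 0;0 0 .2 0 0 0 0;0 0 0 0 0 0 0;0 0 0 0 0 0 0"

```text
time_s: 4.68
eef_pos: [421.0, -229.2, 149.2]
ee_rot: [0.001, 0.751, 0.66, 0.0]
force: [0.6, 0.4, -0.9]
grip_width: 0.11
grip_force: 58.7
```

```bash
python3 - <<'E'
from h import *
s=sense(); p=capture('wrist'); cv2.imwrite('pics/w4.png',p['pixels']); print(s['eef_pos'],s['force'],s['grip_width'],s['grip_force'])
for x in (0,5,10): 
  for k in (0,1): print(x,k,proj(p,s['eef_pos']+q2R(s['ee_rot'])@np.array([81*k-3.5*0,0,x]),s))
E
```

```text
[ 421.00586784 -229.21192743  149.17896247] [ 0.61423432  0.42262158 -0.8981422 ] 0.10965777496834735 58.70158910751343
0 0 [320.59140169 275.08293692]
0 1 [320.80793999 112.58231757]
5 0 [320.56689215 269.85262201]
5 1 [320.77012857 112.50151681]
10 0 [320.54389216 264.94444397]
10 1 [320.73510483 112.42667316]
```

View pics/w4.png

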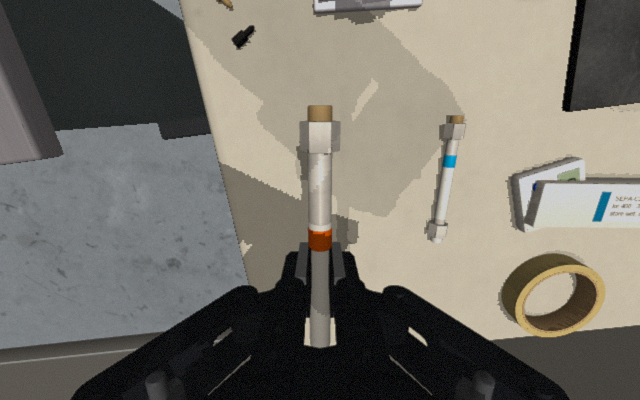

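The column is held squarely: straight at column 320 px, brown end at row 106. Next I'll look at the fixture from beside it.

Emit:
drive_tool:
  commands: "0 .1 .05 0 0 .01 0;-.02 .24 .05 0 0 .01 0;-.02 .24 .05 0 0 .01 0;-.02 .24 .05 0 0 .01 0;-.02 .24 0 0 0 .01 0;-.02 .24 0 0 0 .01 0;-.02 .24 0 0 0 .01 0;-.02 .24 0 0 0 0 0;-.02 .24 0 0 0 0 0;-.02 .24 0 0 0 0 0;0 .24 0 0 0 0 0;0 .24 0 0 0 0 0;0 .24 0 0 0 0 0;0 .1 0 0 0 0 0;0 0 0 0 0 0 0;0 0 0 0 0 0 0"

```text
time_s: 6.07
eef_pos: [402.2, 79.3, 167.8]
ee_rot: [-0.0, 0.732, 0.681, -0.001]
force: [-0.3, -0.5, -0.8]
grip_width: 0.109
grip_force: 58.7
```

```bash
python3 - <<'E'
from h import *
s=sense(); p=capture('wrist'); cv2.imwrite('pics/w5.png',p['pixels']); print(s['eef_pos'],s['ee_rot'],s['force'],s['grip_width'],s['grip_force'])
Rt=q2R(s['ee_rot']);print(np.degrees(np.arctan2(Rt[1,0],Rt[0,0])))
for n,z in (('trough_mid',30),('stop_pad',38.5),('fixture',8)):
  for b in boxes_of(p,n)[:2]: print(n,b,onz(p,b['position'],z,s))
E
```

```text
[402.21196391  79.32486503 167.84482022] [-4.68224260e-04  7.32086823e-01  6.81210975e-01 -5.21288822e-04] [-0.29482589 -0.47640781 -0.76662472] 0.10907738145991165 58.705227971076965
85.87672219332437
trough_mid {'position': [410.2, 150.6], 'confidence': 0.65} [490.16187472 118.98195433  30.        ]
stop_pad {'position': [404.1, 269.8], 'confidence': 0.79} [484.90482342  -4.74133707  38.5       ]
fixture {'position': [404.2, 153.7], 'confidence': 0.76} [490.98826826 112.73132459   8.        ]
fixture {'position': [317.7, 202.5], 'confidence': 0.72} [398.42007116  66.34426932   8.        ]
```

View pics/w5.png

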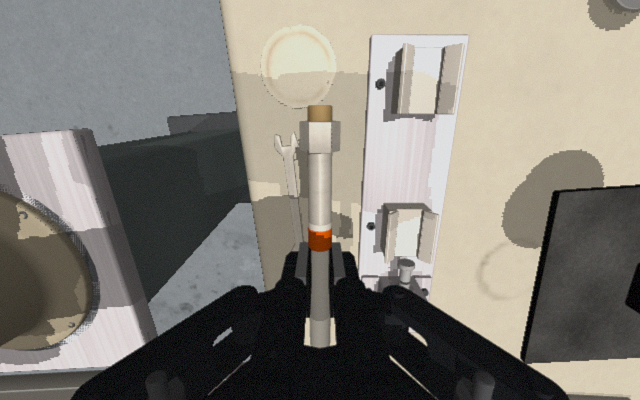

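The fixture is at the right. The far trough is near (425,80), the near trough near (407,235), and the pad at about (405,265). I'll zoom in to fit its pose.

```bash
python3 - <<'E'
from h import *
im=cv2.imread('pics/w5.png')
a=cv2.resize(im[30:125,365:475],None,fx=3.6,fy=3.6,interpolation=cv2.INTER_CUBIC)
b=cv2.resize(im[195:295,365:475],None,fx=3.6,fy=3.6,interpolation=cv2.INTER_CUBIC)
h=max(len(a),len(b)); a=cv2.copyMakeBorder(a,0,h-len(a),0,0,0)
cv2.imwrite('pics/z.png',np.hstack([a,b])); print(a.shape)
E
```

```text
(360, 396, 3)
```

View pics/z.png

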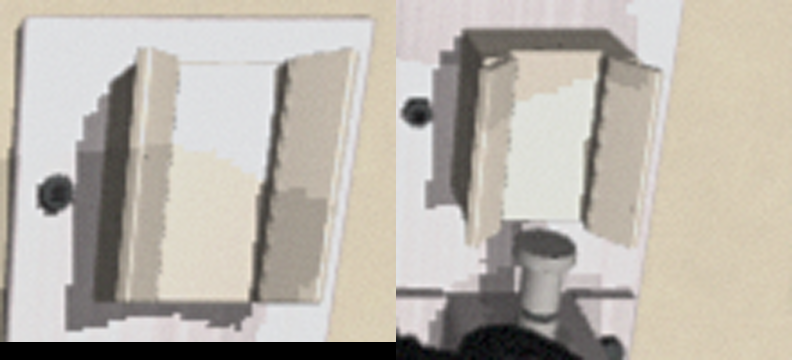

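```bash
cat > fit.py <<'E'
from h import *
from scipy.optimize import least_squares
s=sense(); p=capture('wrist')
F=lambda x,y:(365+x/3.6,30+y/3.6); N=lambda x,y:(365+(x-396)/3.6,195+y/3.6)
# fixture coords: y to stop(-world y), x = ? y×z ; tool z up => x=(yhat × zhat)
w=22
obs=[(F(138,47),(-1,-100,16)),(F(118,300),(-1,-46,16)),(F(357,48),(1,-100,16)),(F(323,302),(1,-46,16)),
(N(480,68),(-1,46,16)),(N(468,243),(-1,100,16)),(N(662,70),(1,46,16)),(N(636,246),(1,100,16)),(N(547,245),(0,102,8.5)),
(F(278,62),(12.5,-100,0)),(N(502,219),(-12.5,100,0)),(N(583,219),(12.5,100,0)),(F(158,301),(-12.5,-46,0)),(F(255,301),(12.5,-46,0))]
def W(q,X):
    th=q[2]; y=np.array([np.cos(th),np.sin(th),0]); r=np.array([-np.sin(th),np.cos(th),0])*1  # picture right
    if r[0]<0: r=-r
    x=X[0]*(q[3] if abs(X[0])==1 else 1)
    return np.array([q[0],q[1],30])+r*x+y*X[1]+np.array([0,0,X[2]])
def res(q): return np.ravel([proj(p,W(q,X),s)-np.array(u) for u,X in obs])
r=least_squares(res,[492,110,np.radians(-94.4),22],loss='soft_l1')
print(r.x,np.degrees(r.x[2])); print(res(r.x).reshape(-1,2).round(1))
u=F(0,0)
print('pad',onz(p,N(547,245),38.5,s))
for yy in(-73,73): print(W(r.x,(0,yy,0)))
E
python3 fit.py
```

```text
[495.45532956 104.60633365  -1.6455079   24.12899034] -94.28065790047727
[[ 0.8 -0.8]
 [ 0.2  0.5]
 [ 0.9 -1. ]
 [-0.1 -0.1]
 [ 1.1  0.7]
 [ 0.3  1.6]
 [ 1.   0.2]
 [ 1.   0.8]
 [-0.4 -1. ]
 [-0.3 -0.5]
 [-1.7  0.4]
 [-0.9  0.4]
 [-2.8  0. ]
 [-2.2  0. ]]
pad [488.25582399   1.64447607  38.5       ]
[500.90420209 177.402692    30.        ]
[490.00645703  31.80997531  30.        ]
```

```bash
sed -i 's/(N(502,219),(-12.5,100,0))/(N(502,219),(-12.5,100,6))/; s/(F(158,301),(-12.5,-46,0))/(F(158,301),(-12.5,-46,6))/' fit.py; cat >> fit.py <<'E'
# held column: ends in tool frame
Rt=q2R(s['ee_rot'])
def tool(u,h):  # point on plane h ahead of TCP
    X=onz(p,u,s['eef_pos'][2]-h,s); return Rt.T@(X-s['eef_pos'])
g=p['pixels']
for u in((320,106),(320,346),(320,200),(320,238)): print(u,tool(u,9.5))
E
python3 fit.py; python3 -c "
import cv2;a=cv2.imread('pics/w5.png')
for r in (112,165,180,200,260): print(r,a[r,296:346:1].sum(1)//3)"
```

```text
[495.45948566 104.6756651   -1.64646015  24.12773743] -94.33521801732164
[[ 0.7 -0.8]
 [ 0.2  0.4]
 [ 0.8 -1.1]
 [-0.2 -0.1]
 [ 1.   0.6]
 [ 0.1  1.5]
 [ 0.8  0.1]
 [ 0.8  0.7]
 [-0.5 -1.1]
 [-0.4 -0.5]
 [-0.4  3.2]
 [-1.1  0.4]
 [-0.8  0. ]
 [-2.3 -0. ]]
pad [488.34669505   1.60483768  38.5       ]
[500.97767631 177.46680173  30.        ]
[489.94129501  31.88452847  30.        ]
(320, 106) [83.84921834 -0.27560226  9.49548127]
(320, 346) [-57.01362527  -0.20728264   9.50317934]
(320, 200) [38.27946921 -0.25350056  9.49797163]
(320, 238) [16.82158369 -0.24309331  9.49914429]
112 [174 175 174 176 173 177 174 172 173 174 171 127  90  85  94 104 111 119
 124 129 131 134 135 134 139 140 138 139 134 130 127 117 112 104  94  94
 137 172 175 177 177 175 172 178 174 178 178 177 176 173]
165 [179 172 124  98  97  95  96  98  98  98  95  83 107 120 138 147 154 163
 167 173 178 184 200 211 214 211 198 193 181 177 168 169 158 149 132 120
 165 176 173 174 175 174 176 176 174 174 173 175 175 175]
180 [151 171 177 174 120 100  97 101  96  98  97  99 103 122 135 146 155 164
 171 176 182 186 198 213 217 211 199 195 183 177 172 163 159 151 134 128
 168 174 174 173 177 172 172 172 172 174 173 175 178 176]
200 [128 126  94 113 126 121 120 121 121 122 122 120 100 114 130 145 151 160
 170 174 177 186 194 205 217 208 201 193 182 173 170 162 155 147 130 147
 188 179 177 174 177 175 176 176 177 175 174 177 175 177]
260 [ 24  57  64  67  63  67  66  63  66  66  61  40   8  14  19  76 105 111
 112 117 117 118 122 121 117 120 119 115 117 111 114 107  89  41  19   3
  32  57  70  62  63  65  66  61  63  64  63  36  15  21]
```

Emit:
drive_tool:
  commands: ".1 .03 0 0 0 0 0;.15 .04 0 0 0 0 0;.15 .04 0 0 0 0 0;.15 .04 -.1 0 0 0 0;.15 .04 -.15 0 0 0 0;.12 .04 -.15 0 0 0 0;.1 .03 -.15 0 0 0 0;0 0 -.15 0 0 0 0;0 0 -.1 0 0 0 0;0 0 -.08 0 0 0 0;0 0 0 0 0 0 0;0 0 0 0 0 0 0"

```text
time_s: 7.37
eef_pos: [494.8, 104.7, 80.5]
ee_rot: [-0.0, 0.733, 0.68, -0.0]
force: [0.5, -0.1, 0.0]
grip_width: 0.11
grip_force: 58.8
```

```bash
python3 - <<'E'
from h import *
s=sense(); p=capture('wrist'); cv2.imwrite('pics/w6.png',p['pixels']); print(s['eef_pos'],s['ee_rot'],s['force'],s['grip_width'])
t=capture('top'); 
a=cv2.resize(p['pixels'][40:290,200:440],None,fx=1.6,fy=1.6,interpolation=cv2.INTER_CUBIC)
b=cv2.resize(t['pixels'][170:235,220:370],(415,180),interpolation=cv2.INTER_CUBIC)
b=cv2.copyMakeBorder(b,0,220,0,0,0); cv2.imwrite('pics/z2.png',np.hstack([a,b]))
E
```

```text
[494.80587561 104.68737988  80.54634792] [-2.17255606e-05  7.32794560e-01  6.80449949e-01 -1.39735653e-05] [ 0.54546643 -0.13921333  0.04346189] 0.11007583598119862
```

View pics/z2.png

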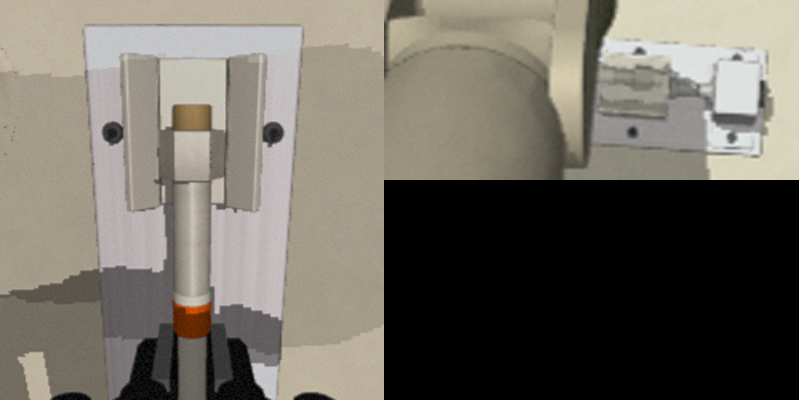

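The column sits centred over the far trough: column at 192, rims at 121 and 266, plate at 193 in the crop. Shifting +x by about 0.8 mm, then lowering gently.

Emit:
drive_tool:
  commands: ".008 .02 -.03 0 0 0 0;0 0 -.04 0 0 0 0;0 0 -.04 0 0 0 0;0 0 -.04 0 0 0 0;0 0 -.04 0 0 0 0;0 0 -.03 0 0 0 0;0 0 -.03 0 0 0 0;0 0 -.02 0 0 0 0;0 0 -.015 0 0 0 0;0 0 0 0 0 0 0;0 0 0 0 0 0 0"

```text
time_s: 8.38
eef_pos: [495.7, 106.9, 51.8]
ee_rot: [0.0, 0.733, 0.681, 0.0]
force: [-1.3, 0.1, -0.9]
grip_width: 0.107
grip_force: 58.8
```

Emit:
drive_tool:
  commands: "0 0 -.01 0 0 0 0;0 0 -.01 0 0 0 0;0 0 0 0 0 0 0;0 0 -.005 0 0 0 0;0 0 0 0 0 0 0;0 0 0 0 0 0 0"

```text
time_s: 8.88
eef_pos: [495.6, 106.9, 49.3]
ee_rot: [-0.0, 0.733, 0.681, -0.0]
force: [-0.8, -0.1, -0.2]
grip_width: 0.111
grip_force: 58.8
```

Emit:
drive_tool:
  commands: "0 0 -.005 0 0 0 0;0 0 0 0 0 0 0;0 0 0 0 0 0 0"

```text
time_s: 9.13
eef_pos: [495.7, 106.9, 48.9]
ee_rot: [0.0, 0.733, 0.681, 0.0]
force: [0.4, 0.7, 0.8]
grip_width: 0.107
grip_force: 59.0
```

Emit:
drive_tool:
  commands: "0 0 -.005 0 0 0 0;0 0 0 0 0 0 0;0 0 0 0 0 0 0"

```text
time_s: 9.38
eef_pos: [495.8, 106.9, 48.9]
ee_rot: [0.0, 0.733, 0.681, 0.0]
force: [-4.7, 0.0, 8.0]
grip_width: 0.115
grip_force: 59.7
```

Emit:
drive_tool:
  commands: "0 0 .003 0 0 0 0;0 0 0 0 0 0 0;0 0 0 0 0 0 0"

```text
time_s: 9.63
eef_pos: [495.7, 106.9, 48.9]
ee_rot: [0.0, 0.733, 0.681, 0.0]
force: [-3.3, 0.2, 6.4]
grip_width: 0.109
grip_force: 59.3
```

```bash
python3 - <<'E'
from h import *
s=sense(); p=capture('wrist'); cv2.imwrite('pics/w7.png',p['pixels']); print(s['eef_pos'],s['force'],s['wrist_torque'])
q=capture('scene')
a=cv2.resize(p['pixels'][60:200,265:375],None,fx=3.6,fy=3.6,interpolation=cv2.INTER_CUBIC)
b=cv2.resize(q['pixels'][190:270,225:345],None,fx=3.3,fy=3.3,interpolation=cv2.INTER_CUBIC)
b=cv2.copyMakeBorder(b,0,a.shape[0]-b.shape[0],0,0,0); cv2.imwrite('pics/z3.png',np.hstack([a,b]))
E
```

```text
[495.73996999 106.86406524  48.91150257] [-3.30964481  0.18237297  6.37286037] [-0.0417689   0.35535058  0.04202283]
```

View pics/z3.png

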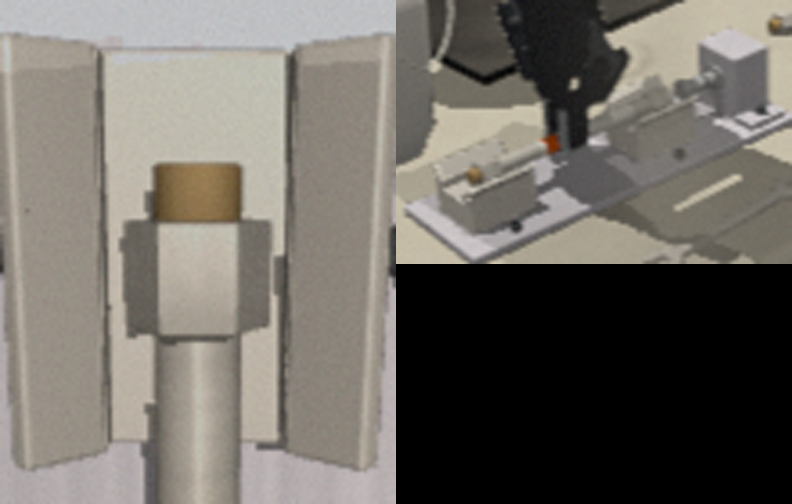

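The column lies flat and centred in the far trough (hex 124–270 against floor 105–288), and in the scene view it lies in both troughs. Sliding towards the stop.

Emit:
drive_tool:
  commands: "-.001 -.02 .002 0 0 0 0;-.002 -.02 0 0 0 0 0;-.001 -.02 0 0 0 0 0;-.002 -.02 0 0 0 0 0;0 0 0 0 0 0 0;0 0 0 0 0 0 0;0 0 0 0 0 0 0"

```text
time_s: 10.32
eef_pos: [495.2, 98.5, 48.9]
ee_rot: [0.0, 0.733, 0.681, -0.0]
force: [0.1, -1.3, 4.7]
grip_width: 0.108
grip_force: 59.2
```

Emit:
drive_tool:
  commands: "-.001 -.01 0 0 0 0 0;-.001 -.01 0 0 0 0 0;0 -.01 0 0 0 0 0;0 0 0 0 0 0 0;0 0 0 0 0 0 0;0 0 0 0 0 0 0"

```text
time_s: 10.82
eef_pos: [494.9, 96.3, 48.9]
ee_rot: [-0.0, 0.733, 0.681, 0.0]
force: [0.6, 5.6, 4.6]
grip_width: 0.11
grip_force: 59.2
```

Emit:
drive_tool:
  commands: "-.001 -.01 0 0 0 0 0;0 -.01 0 0 0 0 0;-.001 -.01 0 0 0 0 0;0 0 0 0 0 0 0;0 0 0 0 0 0 0;0 0 0 0 0 0 0"

```text
time_s: 11.32
eef_pos: [494.7, 93.6, 48.9]
ee_rot: [-0.0, 0.733, 0.681, 0.001]
force: [1.5, 7.4, 4.4]
grip_width: 0.107
grip_force: 59.2
```

Emit:
drive_tool:
  commands: "-.001 -.01 0 0 0 0 0;0 -.01 0 0 0 0 0;-.001 -.01 0 0 0 0 0;0 0 0 0 0 0 0;0 0 0 0 0 0 0;0 0 0 0 0 0 0"

```text
time_s: 11.82
eef_pos: [494.5, 90.8, 48.9]
ee_rot: [-0.0, 0.733, 0.68, 0.001]
force: [1.4, 9.5, 4.7]
grip_width: 0.108
grip_force: 59.2
```

Emit:
drive_tool:
  commands: "0 -.008 .002 0 0 0 0;-.001 -.007 0 0 0 0 0;0 0 0 0 0 0 0;0 0 0 0 0 0 0;0 0 0 0 0 0 0;0 0 0 0 0 0 0"

```text
time_s: 12.32
eef_pos: [494.3, 89.3, 48.9]
ee_rot: [-0.001, 0.733, 0.681, 0.001]
force: [1.3, 9.0, 2.8]
grip_width: 0.11
grip_force: 59.0
```

```bash
python3 - <<'E'
from h import *
F=[];P=[]
t=[]
for i in range(8):
    p=capture('top'); t.append(p['pixels'].astype(float)); s=sense(); F.append(s['force']);P.append(s['eef_pos'])
print(np.mean(F,0),np.std(F,0),np.mean(P,0))
t=np.mean(t,0).astype(np.uint8)
b=cv2.resize(t[180:225,290:370],None,fx=9,fy=9,interpolation=cv2.INTER_CUBIC); cv2.imwrite('pics/z4.png',b)
y=np.array([-.0754,-.9972,0]); m=np.array([494.9,104.6,30])
for d in (100,102,112,134,137): 
    for k in(0,17): 
        u=proj(p,m+y*d+[0,0,8.5+k]); print(d,k,((u-[290,180])*9).round())
E
```

```text
[1.23576125 8.93846709 2.99834604] [0.31070508 0.45838304 0.37472209] [494.28970945  89.32757091  48.93201114]
100 0 [290. 190.]
100 17 [290. 176.]
102 0 [298. 191.]
102 17 [298. 177.]
112 0 [338. 194.]
112 17 [338. 180.]
134 0 [426. 200.]
134 17 [428. 186.]
137 0 [438. 201.]
137 17 [440. 187.]
```

View pics/z4.png

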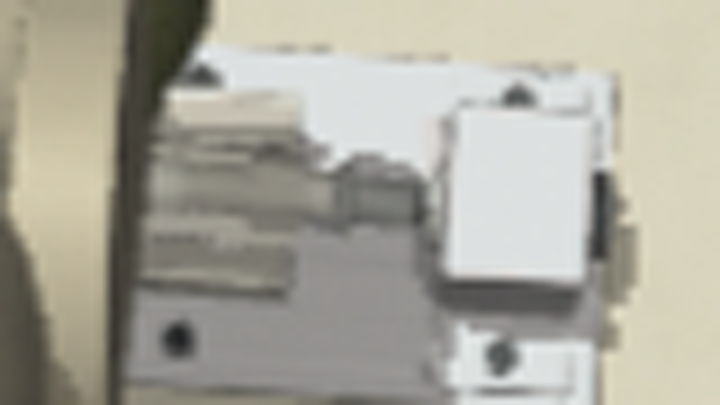

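The top view shows the pad about 9–10 mm in (face near 336 px; 112 mm projects to 338), which agrees with the 8.9 N reading. A last half-millimetre, then hold.

Emit:
drive_tool:
  commands: "0 -.006 0 0 0 0 0;0 0 0 0 0 0 0;0 0 0 0 0 0 0;0 0 0 0 0 0 0;0 0 0 0 0 0 0;0 0 0 0 0 0 0"

```text
time_s: 13.22
eef_pos: [494.3, 88.8, 48.9]
ee_rot: [-0.001, 0.733, 0.681, 0.001]
force: [1.3, 9.2, 3.0]
grip_width: 0.107
grip_force: 59.0
```

```bash
python3 - <<'E'
from h import *
F=[]
for i in range(8): capture('top'); s=sense(); F.append(s['force'])
print(np.mean(F,0),s['eef_pos'],s['grip_force'],np.abs(s['dq']).max(),s['time_s'])
E
```

```text
[1.28090962 9.48484488 3.57595799] [494.27292827  88.82451753  48.92730121] 59.03710126876831 0.002097716312180673 13.6167
```

```bash
python3 -c "
from rig import finish_job; print(finish_job())"
```

```text
the job is handed in; nothing more can be done
None
```

The long column lies in both troughs and is held against the stop pin with about 9.5 N, which puts the pin roughly 10 mm in (half way). The gripper still holds it, and the job was handed in at about 13.6 s.

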